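# Nudge the strays back into the row

### The job

On the rubber mat, two things stand out in front of the row along the steel rail: the big upturned tumbler and the wooden coaster caddy. Push them along the table into the two gaps in the row, one in each gap, until each touches the rail, the caddy with its long side flat along the rail and both standing clear of the cups on either side. Keep both sliding on the table: lift and tip nothing, and leave everything else where it stands.

Things in the scene. Friction and masses are not known exactly. Their poses are not given: they have to be found in the camera images.
- tumbler: The big stray tumbler: steel, upturned (mouth down), a slightly conical solid of revolution, 88 mm across at the foot, 70 mm across at the top, 72 mm high, 0.14 to 0.28 kg, loose. Starts in front of one of the two gaps. Origin: centre of its underside, on the table; z up; its x and y axes have no visible meaning.
- caddy: The stray coaster caddy: light wooden open box with two compartments, one holding cork coasters; 70 mm deep along its x axis, 120 mm long along its y axis, 62 mm high, 0.21 to 0.42 kg, loose. Starts in front of the other gap, turned up to 0.3 rad from parallel to the rail, its +x side towards the rail. Origin: centre of its underside.
- rail: The fixed steel back rail, a straight bar 640 mm long, 14 mm thick, 30 mm high, screwed to the table along the far edge of a dark rubber mat (under 1 mm thick, no step to push over). Origin: midway along the lower edge of its front face (the face towards the robot). Axes: y along the rail (to the left), x straight into the rail, away from the robot. The mat lies on its -x side.
- gap_left (a point): Middle of the left gap, on the rail's front face at table height, 132 mm along the rail from its middle; same axes as the rail. The gap is 192 mm clear between the feet of the two cups beside it.
- gap_right (a point): Middle of the right gap, on the rail's front face at table height, 132 mm to the other side of the rail's middle; same axes as the rail. The gap is 192 mm clear between the feet of the two cups beside it.
- cup_left: upturned steel tumbler of the row, mouth down, slightly conical, 72 mm across at the foot, 70 mm high, loose, standing against the rail; origin: centre of its underside. Left end of the row. Leave alone.
- cup_mid: upturned steel tumbler of the row, mouth down, slightly conical, 72 mm across at the foot, 70 mm high, loose, standing against the rail; origin: centre of its underside. Middle of the row, between the two gaps. Leave alone.
- cup_right: upturned steel tumbler of the row, mouth down, slightly conical, 72 mm across at the foot, 70 mm high, loose, standing against the rail; origin: centre of its underside. Right end of the row. Leave alone.
- shaker: Steel salt shaker, 36 mm across, 70 mm high, loose, standing on the mat between the two strays. Origin: centre of its underside. Leave alone.
- coasters: Round stack of cork coasters, 94 mm across, 30 mm high, loose, left of the mat. Origin: centre of its underside. Leave alone.
- bowl: White bowl, 120 mm across the rim, 45 mm high, loose, right of the mat. Origin: centre of its underside. Leave alone.
- jar: Green glass jar with a steel cap, 68 mm across, 100 mm high, loose, behind the rail. Origin: centre of its underside. Leave alone.
There are look-alikes about, which are no part of the job. Leave any pink look-alike of the caddy alone.

How it is judged:
At the end, for the whole second after the job is handed in: Tumbler in one gap, caddy in the other: each within 6 mm of the rail, clear of the cups (centre within 49 mm, caddy 34 mm, of the gap's middle), caddy parallel to the rail within 0.07 rad, both upright, on the table, at rest; all else within 20 mm of its start and upright (((x of tumbler in the frame of gap_left between -0.05 and -0.04 m and y of tumbler in the frame of gap_left between -0.049 and 0.049 m and x of caddy in the frame of gap_right between -0.041 and -0.031 m and y of caddy in the frame of gap_right between -0.034 and 0.034 m) or (x of tumbler in the frame of gap_right between -0.05 and -0.04 m and y of tumbler in the frame of gap_right between -0.049 and 0.049 m and x of caddy in the frame of gap_left between -0.041 and -0.031 m and y of caddy in the frame of gap_left between -0.034 and 0.034 m)) and angle between the y axis of caddy and the y axis of rail, either way round below 0.07 rad and linear speed of each of tumbler, caddy below 0.01 m/s and angle between each of tumbler, caddy's own z axis and vertical below 0.05 rad and height (world z) of each of tumbler, caddy below 0.004 m and distance of each of cup_left, cup_mid, cup_right, shaker, coasters, bowl, jar from where it was at the start of the episode below 0.02 m and angle between each of cup_left, cup_mid, cup_right, shaker, coasters, bowl, jar's own z axis and vertical below 0.2 rad); the robot touches nothing.
It fails at once if the tumbler or the caddy is lifted off the table (more than 15 mm) or tipped (more than 0.3 rad) (height (world z) of any of tumbler, caddy above 0.015 m or angle between any of tumbler, caddy's own z axis and vertical above 0.3 rad).
It fails at once if a bystander is moved by more than 20 mm or tipped by more than 0.3 rad (distance of any of cup_left, cup_mid, cup_right, shaker, coasters, bowl, jar from where it was at the start of the episode above 0.02 m or angle between any of cup_left, cup_mid, cup_right, shaker, coasters, bowl, jar's own z axis and vertical above 0.3 rad).
It also fails if it takes over 72 s, if anything falls off the work surface, if the arm or the gripper's body presses on something with over 40 N, if the wrist force passes 120 N, or if a joint passes its speed limit or range.

### The arm

A 6-joint arm with a two-finger parallel gripper is mounted at the origin on the work surface. World frame = base frame: x ahead of the robot, y to its left, z up, the work surface at z = 0. Lengths are in m, angles in rad, forces in N, time in s.
With the tool pointing down it reaches from about 0.275 to 0.85 m from the base axis. Payload 5.2 kg.
Tool frame: the origin (TCP) lies midway between the tips of the shut fingers; the grasp point (between the pads) lies r.tcp_to_grasp behind it (r.tcp_to_grasp is the distance from the TCP to the grasp point, in m); z points along the fingers, x is the direction in which the jaws open and shut, and the axes are right-handed (so a half turn about z gives the same grasp; the last joint's range is limited). The gripper opens to 85 mm and grips with 20 to 120 N. Pads are 22 mm wide; open, the fingers measure 114 mm over their backs; the gripper's body (76 mm by 85 mm) begins 54 mm behind the grasp point. The pads swing forward as they close: fully open they stand 13 mm farther back than shut.
Start: joints at [0.951, 0.259, 1.535, -0, 1.348, -0.203], TCP at [0.223, 0.503, 0.204] pointing down, gripper open.
Joint ranges: [-3.14, 3.14], [-0.91, 2.08], [0.19, 2.58], [-1.22, 4.36], [0.22, 2.71], [-3.12, 3.12]. Speed limits (rad/s): [2.57, 2.57, 3.14, 3.14, 3.14, 3.14].

### API

Orientations are given as a unit quaternion [w, x, y, z].
In Python, from rig import r gives the robot as it stands.
- The arm moves only by the tool jog_arm, never from a script. Its argument "rows" is a list that holds one entry, the list of rows, each a list of 7 numbers: the closure in counts, from 0 (fully open) to 255 (shut), then the shift along the tool's x, y, z in mm, then the turn, a rotation vector about the tool's x, y, z in degrees. In form: [[[claw, tx, ty, tz, wx, wy, wz], ...]]. A call has exactly 8 rows; each row shifts and turns the pose as measured when the row begins, along the tool's axes as they then stand; what a row does not reach is not made up. A row lasts 1/12 s, in which the tool goes at most 41.7 mm and 7.16 degrees, less where a joint would pass 70% of its speed; a pose out of reach is approached as far as the arm can. A call is refused whole if a number of a shift passes 41.7 or a number of a turn 7.16, either way. A call with a gripper value outside its range is refused whole. The fingers move at their own pace and stop on an object; the grip force is fixed at half the most. Time passes only in rows, so rows that do not move let the fingers close, or fill a call up. It gives the time, the measured TCP pose, the force and the opening at its end, in the units of the state.
- r.sense(): the state, without advancing time (a new reading comes with each control period).
- r.capture(name): name is "scene" or "top"; returns a dict with "img" (400x640x3 uint8, blue, green, red), "mtx" (3x3 intrinsics, pixels), "rvec" (rotation vector, rad) and "tvec" (3), from world to camera coordinates, as OpenCV has them. Camera axes: x right, y down, z forward; pixel columns grow to the right and rows downward; lengths in m; the calibration is good to about 2 mm. A picture is of the moment at which its call begins. There is no depth.
- r.sign_off(): hands the job in, once; it reports no verdict.
Trained networks look in the newest picture that a camera, given by its name, has taken for a name from the list of things; names that differ only in an ending like _2 or _b are one class to them, and where a whole thing is asked for, a point or a joint stands for the part that bears it (a point fixed in the world has none). Each returns a list of dicts, best first, with "conf" (0 to 1); they miss things now and then, are a little off and sometimes report something else, mostly with a low value. They report only what shows in the picture. A call takes as long as a camera call. They do not tell look-alikes from the thing itself.
- r.spot_in(camera, target): "xy" ([column, row] in pixels, amid what is visible of it).
- r.silhouettes(camera, target): "mask" (400x640 bool, what is visible of it) and "xy" ([column, row] in pixels, amid what is visible of it).
The state is a dict: "time_s": time; "joint_positions": joint angles; "joint_velocities": joint speeds; "joint_torque": joint torques, N m; "ee_pos": TCP position; "ee_rot": TCP orientation; "force": force on the tool from outside, world axes, zero at the start; "wrist_torque": the same for the moment, N m; "opening": finger opening in m.
Only numpy, scipy, OpenCV 4.12 (cv2) and the standard library are available. Lean on these libraries where they do the work, as an engineer would, in place of code of your own. Each camera call takes 0.05 s, during which the arm holds its last target.

## Working session

There is one attempt and no reset: what is moved stays moved. The work goes in short steps, Python scripts to look and compute and a tool call to move; the robot and the scene stay as the last step left them, time stands still between calls to the robot, and variables do not carry over. Pictures are saved under pics/ and viewed, and the job is handed in when it is done.

Besides the shell and the picture viewer there is one more tool, called after "Emit:" by a JSON object that holds its "method" and its "body". jog_arm: Moves the arm, as the interface text tells. Its arguments: {"type":"object","properties":{"rows":{"type":"array","items":{"type":"array","items":{"type":"array","items":{"type":"number"}}}}},"required":["rows"]}

```bash
mkdir -p pics; ls; python3 - <<'E'
from rig import r
import cv2
s=r.sense(); print({k:s[k] for k in('time_s','ee_pos','ee_rot','force','opening')}, r.tcp_to_grasp)
for c in('scene','top'):
    d=r.capture(c); cv2.imwrite(f'pics/{c}0.png',d['img']); print(c,d['mtx'].tolist(),d['rvec'],d['tvec'])
    for t in('tumbler','caddy','rail','cup_left','shaker','coasters','bowl','jar'):
        print(t,[(o['xy'],round(o['conf'],2)) for o in r.spot_in(c,t)])
E
```

```text
pics
{'time_s': 0.0, 'ee_pos': array([0.22228617, 0.50243309, 0.20277435]), 'ee_rot': array([ 3.24516377e-04,  8.38104991e-01,  5.45508182e-01, -8.61682023e-04]), 'force': array([ 0.04472791, -0.21360028,  0.0330143 ]), 'opening': 0.08501770126875205} 0.0187
scene [[376.71401017147497, 0.0, 317.67638742030937], [0.0, 376.71401017147497, 201.49220190821458], [0.0, 0.0, 1.0]] [ 2.01072933  1.4196553  -0.56568941] [-0.19283288 -0.34618938  1.37532901]
tumbler [([248.0, 213.0], 0.88)]
caddy [([352.5, 143.2], 0.9), ([407.0, 136.9], 0.79), ([361.6, 184.1], 0.65)]
rail [([288.6, 224.6], 0.96), ([312.7, 235.4], 0.7), ([203.1, 253.5], 0.44)]
cup_left [([414.1, 216.5], 0.66)]
shaker [([303.3, 198.6], 0.54), ([429.4, 182.4], 0.21)]
coasters [([428.3, 182.8], 0.86)]
bowl [([150.6, 229.8], 0.61)]
jar [([346.0, 264.2], 0.84)]
top [[506.73925108904143, 0.0, 314.2039863212066], [0.0, 506.73925108904143, 189.82845993926153], [0.0, 0.0, 1.0]] [ 2.09890954 -2.14998287  0.22235948] [-0.00455204  0.56816806  1.53072874]
tumbler [([358.4, 203.5], 0.6)]
caddy [([243.9, 264.0], 0.8), ([186.6, 264.3], 0.75), ([262.5, 205.9], 0.63), ([318.3, 194.1], 0.51)]
rail [([321.7, 192.5], 0.63)]
cup_left [([401.9, 174.0], 0.65), ([308.3, 127.9], 0.59)]
shaker [([314.5, 207.8], 0.56)]
coasters [([198.4, 195.4], 0.93), ([442.7, 208.9], 0.25)]
bowl [([441.5, 208.1], 0.66)]
jar [([309.2, 128.0], 0.69)]
```

View pics/top0.png

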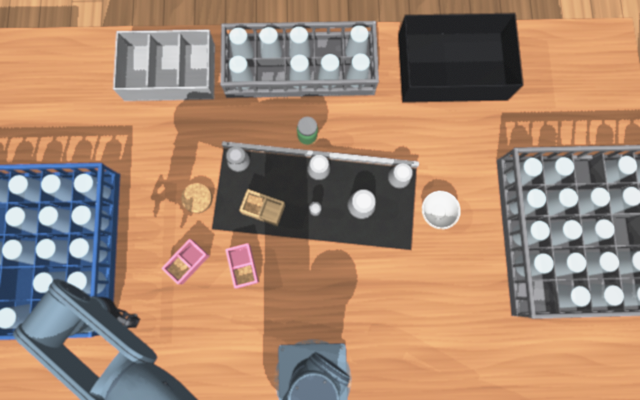

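View pics/scene0.png

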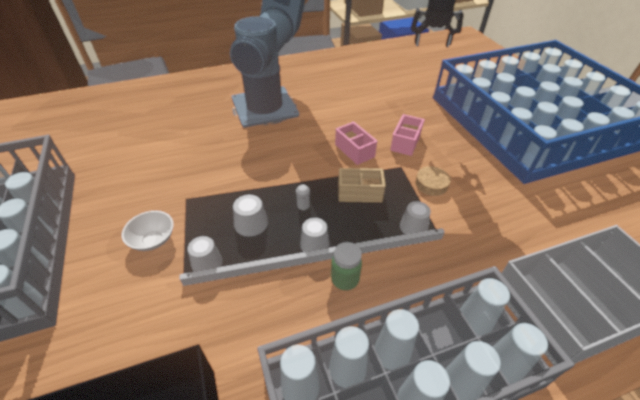

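```bash
python3 - <<'E'
import cv2
a=cv2.imread('pics/top0.png')[110:300,150:480]
cv2.imwrite('pics/top0c.png',cv2.resize(a,(792,456),interpolation=cv2.INTER_CUBIC))
E
```

```text
(no output)
```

View pics/top0c.png

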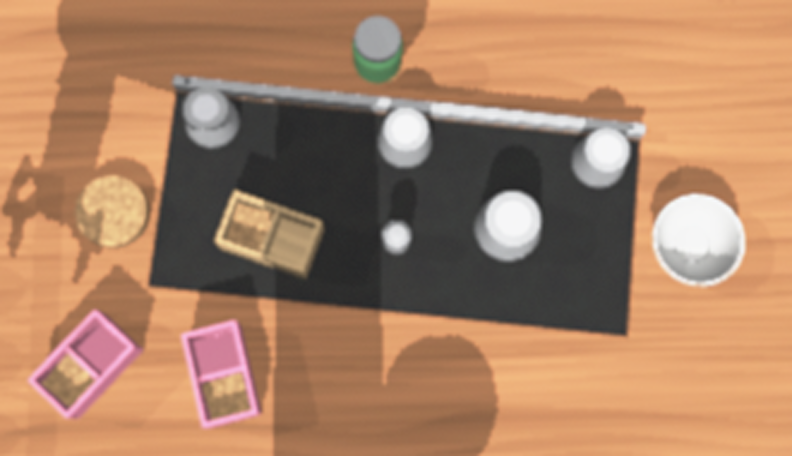

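The wooden caddy is at (262,206) in the top view, long side roughly along the rail in front of the left gap. The two pink boxes at (244,264) and (187,264) are the look-alikes, excluded by colour and by being off the mat. The tumbler is at (360,204), in front of the right gap. Next I fit the models to the masks.

```bash
cat > h.py <<'E'
import numpy as np, cv2
from scipy.optimize import minimize
from rig import r
def frus(rb,rt,h):
    a=np.linspace(0,2*np.pi,48,endpoint=False)
    return np.vstack([np.c_[rr*np.cos(a),rr*np.sin(a),0*a+z] for rr,z in((rb,0),(rt,h))])
def box(x0,x1,y0,y1,h): return np.array([[x,y,z] for x in(x0,x1) for y in(y0,y1) for z in(0,h)],float)
SH=dict(tumbler=frus(.044,.035,.072),caddy=box(-.035,.035,-.06,.06,.062),rail=box(0,.014,-.32,.32,.03),
 cup=frus(.036,.029,.07),shaker=frus(.018,.016,.07))
def tf(P,p):
    c,s=np.cos(p[2]),np.sin(p[2]); return np.c_[c*P[:,0]-s*P[:,1]+p[0],s*P[:,0]+c*P[:,1]+p[1],P[:,2]]
def proj(P,d): return cv2.projectPoints(P,np.array(d['rvec']),np.array(d['tvec']),d['mtx'],None)[0][:,0]
def hullmask(P,d,k=4):
    q=cv2.convexHull(((proj(P,d)+.5)*k-.5).astype(np.float32))[:,0]
    m=np.zeros((400*k,640*k),np.uint8); cv2.fillConvexPoly(m,np.round(q*16).astype(np.int32),255,shift=4)
    return cv2.resize(m,(640,400),interpolation=cv2.INTER_AREA)/255.
def back(uv,d,z):
    R=cv2.Rodrigues(np.array(d['rvec']))[0]; C=-R.T@np.ravel(d['tvec'])
    v=R.T@np.linalg.inv(d['mtx'])@np.array([uv[0],uv[1],1.]); return C+v*(z-C[2])/v[2]
def pick(masks,uv): 
    if not masks: return None
    o=min(masks,key=lambda o:np.hypot(*(np.array(o['xy'])-uv))); return o
def fit(shape,obs,p0,yaw=True):
    # obs: list of (mask,d)
    def f(p):
        p=np.array([p[0],p[1],p[2] if yaw else 0]); e=0
        for m,d in obs: e+=np.abs(hullmask(tf(SH[shape],p),d)-m).sum()/m.sum()
        return e
    p0=np.array(p0[:3 if yaw else 2],float); n=len(p0)
    S=np.vstack([p0]+[p0+np.eye(n)[i]*[.012,.012,.1][i] for i in range(n)])
    q=minimize(f,p0,method='Nelder-Mead',options=dict(initial_simplex=S,xatol=1e-4,fatol=1e-4))
    return q.x,q.fun
E
python3 - <<'E'
from h import *
D={c:r.capture(c) for c in('top','scene')}
est={'tumbler':('tumbler',(360,204),(248,215)),'caddy':('caddy',(262,206),(361,184)),'rail':('rail',(320,155),(312,258)),'cup_left':('cup',(237,157),(415,218)),'cup_mid':('cup',(318,166),(315,235)),'cup_right':('cup',(400,174),(204,254)),'shaker':('shaker',(315,208),(303,198))}
for n,(sh,ut,us) in est.items():
    obs=[];
    for c,u in(('top',ut),('scene',us)):
        o=pick(r.silhouettes(c,n),np.array(u))
        if o and np.hypot(*(np.array(o['xy'])-u))<40:
            obs.append((o['mask'].astype(float),D[c])); print(n,c,o['xy'],round(o['conf'],2),o['mask'].sum())
        else: print(n,c,'none')
    p0=back(ut,D['top'],.03); p0[2]=-.1 if sh in('rail','caddy') else 0
    if sh=='rail' : 
        for y in(-.05,-.1): 
            for m in obs: print('  single',fit(sh,[m],[p0[0],p0[1],y]))
    print('  start',p0[:2],'fit',fit(sh,obs,p0,sh in('rail','caddy')), [np.round(fit(sh,[m],p0,sh in('rail','caddy'))[0],4) for m in obs])
E
```

```text
tumbler top [361.9, 205.3] 0.71 588
tumbler scene [249.5, 214.1] 0.86 1155
  start [ 0.52390275 -0.16252784] fit (array([ 0.52872894, -0.17000016]), np.float64(0.10595256284331914)) [array([ 0.5289, -0.1693]), array([ 0.5286, -0.1704])]
caddy top [262.8, 207.3] 0.8 989
caddy scene [361.2, 184.2] 0.81 1513
  start [0.52471369 0.14757564] fit (array([ 0.52026542,  0.14532625, -0.36143298]), np.float64(0.08237631297144973)) [array([ 0.5197,  0.1453, -0.3668]), array([ 0.5208,  0.1452, -0.369 ])]
rail top [322.2, 191.5] 0.93 14579
rail scene [289.0, 228.4] 0.56 14233
  single (array([ 0.68597097, -0.03979876, -0.12723882]), np.float64(0.9250186610071698))
  single (array([ 0.68627266, -0.04097815, -0.12707899]), np.float64(0.827181239951893))
  single (array([ 0.68596533, -0.03972376, -0.12841487]), np.float64(0.9249576008467726))
  single (array([ 0.68645129, -0.04046006, -0.12670972]), np.float64(0.8271327472884749))
  start [ 0.6871006  -0.04018916] fit (array([ 0.68615536, -0.04060148, -0.12778901]), np.float64(1.752652574607819)) [array([ 0.686 , -0.0397, -0.1284]), array([ 0.6865, 
[... 165 characters left out ...]
np.float64(0.2783614005889424)) [array([0.6869, 0.2254]), array([0.6821, 0.2266])]
cup_mid top none
cup_mid scene [312.5, 234.5] 0.56 814
  start [ 0.65073105 -0.03276606] fit (array([ 0.64747869, -0.03576894]), np.float64(0.16758683817507347)) [array([ 0.6475, -0.0358])]
cup_right top [397.3, 172.5] 0.63 441
cup_right scene [201.9, 255.2] 0.91 930
  start [ 0.61842652 -0.29513033] fit (array([ 0.61860922, -0.29798225]), np.float64(0.25282333722019273)) [array([ 0.6185, -0.2967]), array([ 0.6144, -0.2988])]
shaker top none
shaker scene [301.0, 197.0] 0.76 262
  start [ 0.51440915 -0.01965994] fit (array([ 0.5116214 , -0.02178759]), np.float64(0.27581200419098933)) [array([ 0.5116, -0.0218])]
```

```bash
cat >> h.py <<'E'
def overlay(name,ps,out,crop,k=3):
    d=r.capture(name); x0,x1,y0,y1=crop
    im=cv2.resize(d['img'][y0:y1,x0:x1],None,fx=k,fy=k,interpolation=cv2.INTER_CUBIC)
    for sh,p,col in ps:
        P=tf(SH[sh],p); 
        for Q in ([P[P[:,2]==0],P[P[:,2]>0]] ):
            q=((cv2.convexHull(proj(Q,d).astype(np.float32))[:,0]-[x0,y0]+.5)*k-.5)
            cv2.polylines(im,[np.round(q*16).astype(np.int32)],True,col,1,cv2.LINE_AA,4)
    cv2.imwrite(out,im)
E
python3 - <<'E'
from h import *
ps=[('rail',(.6862,-.0406,-.1278),(0,0,255)),('tumbler',(.5287,-.17,0),(255,0,0)),('caddy',(.5203,.1453,-.3614),(255,0,255)),('cup',(.6857,.225,0),(0,255,0)),('cup',(.6475,-.0358,0),(0,255,0)),('cup',(.6186,-.298,0),(0,255,0)),('shaker',(.5116,-.0218,0),(0,255,255))]
overlay('top',ps,'pics/o1.png',(205,440,130,260))
overlay('scene',ps,'pics/o2.png',(170,450,160,290),2.8)
E
```

```text
(no output)
```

View pics/o1.png

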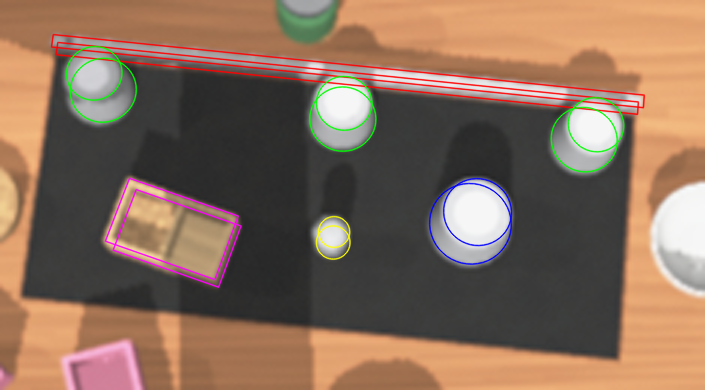

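View pics/o2.png

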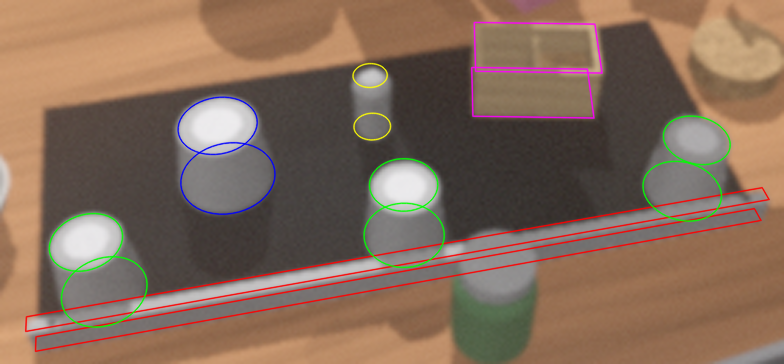

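```bash
python3 - <<'E'
from h import *
D={c:r.capture(c) for c in('top','scene')}
obs=[]
for c,u in(('top',(243,265)),('scene',(354,143))):
    o=pick(r.silhouettes(c,'caddy'),np.array(u)); print(o['xy']); obs.append((o['mask'].astype(float),D[c]))
p0=back((243,265),D['top'],.03); p0[2]=1.4
p,f=fit('caddy',obs,p0); print(p,f)
print(tf(SH['caddy'],p)[::2,:2])
s=r.sense();print(s['time_s'],s['ee_pos'],s['ee_rot'])
E
```

```text
[243.6, 263.2]
[354.0, 144.5]
[0.34055662 0.20824438 1.7782356 ] 0.11507861692706953
[[0.40647873 0.18635201]
 [0.28905135 0.16163744]
 [0.3920619  0.25485131]
 [0.27463452 0.23013675]]
2.0 [0.22267064 0.50293228 0.20361894] [6.88934224e-06 8.38106549e-01 5.45506564e-01 2.21669195e-05]
```

Emit:
{"method": "jog_arm", "body": {"rows": [[[100,-20,33,0,0,0,0],[100,-20,33,0,0,0,0],[100,-20,33,0,0,0,0],[100,-20,33,0,0,0,0],[100,-20,33,0,0,0,0],[100,-20,33,0,0,0,0],[100,-20,33,0,0,0,0],[100,-20,33,0,0,0,0]]]}}

```text
time_s: 2.67
ee_pos: [0.4019, 0.2477, 0.2032]
ee_rot: [-0.002, 0.834, 0.552, 0.002]
force: [-0.6, 1.2, 0.2]
opening: 0.0517
```

```bash
cat >> h.py <<'E'
from scipy.spatial.transform import Rotation as Ro
def plan(x,y,z,yaw):
    s=r.sense(); q=s['ee_rot']; R=Ro.from_quat([q[1],q[2],q[3],q[0]])
    c,n=np.cos(yaw),np.sin(yaw)
    T=Ro.from_matrix(np.array([[-n,c,0],[c,n,0],[0,0,-1]]))
    print('t',round(s['time_s'],2),'pos',np.round(s['ee_pos'],4),'F',np.round(s['force'],1),'op',round(s['opening'],4))
    print('shift mm (tool now)',np.round(R.inv().apply(np.array([x,y,z])-s['ee_pos'])*1000,1),'(tool target)',np.round(T.inv().apply(np.array([x,y,z])-s['ee_pos'])*1000,1),'turn deg',np.round(np.degrees((R.inv()*T).as_rotvec()),2))
E
python3 -c "
from h import *
plan(.450,.172,.012,-.361)"
```

```text
t 2.67 pos [0.4019 0.2477 0.2032] F [-0.6  1.2  0.2] op 0.0517
shift mm (tool now) [-51.9  74.  190.9] (tool target) [-53.8  71.8 191.2] turn deg [-0.04 -0.29 -2.3 ]
```

Emit:
{"method": "jog_arm", "body": {"rows": [[[100,-17,24,0,0,0,-2.3],[100,-18,24,0,0,0,0],[100,-18,24,0,0,0,0],[100,0,0,35,0,0,0],[100,0,0,35,0,0,0],[100,0,0,35,0,0,0],[100,0,0,30,0,0,0],[100,0,0,0,0,0,0]]]}}

```text
time_s: 3.33
ee_pos: [0.4637, 0.159, 0.0684]
ee_rot: [0.004, 0.826, 0.564, 0.009]
force: [-1.2, -1.2, -0.6]
opening: 0.0516
```

```bash
python3 -c "
from h import *
plan(.450,.172,.012,-.361)
overlay('top',[],'pics/a1.png',(205,440,130,300))
overlay('scene',[],'pics/a2.png',(170,450,60,290),2.6)"
```

```text
t 3.33 pos [0.4637 0.159  0.0684] F [-1.2 -1.2 -0.6] op 0.0516
shift mm (tool now) [  6.5 -18.4  56.1] (tool target) [  7.3 -17.4  56.4] turn deg [ 0.92 -0.59 -0.66]
```

View pics/a2.png

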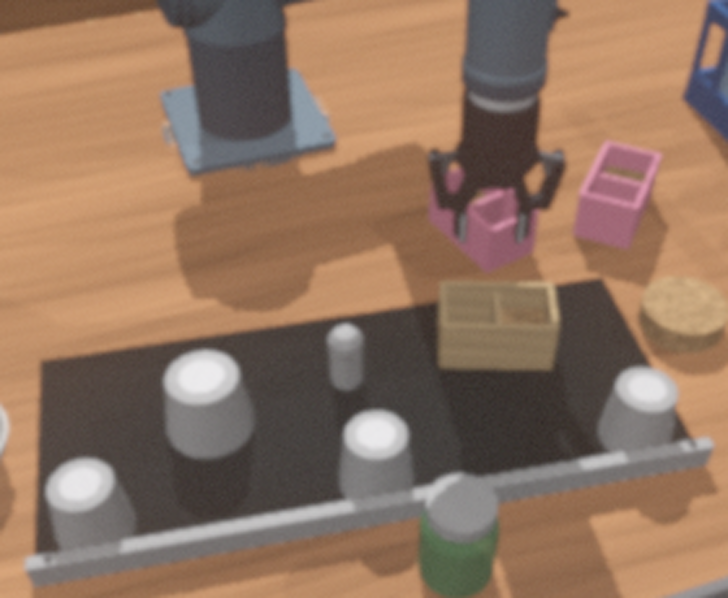

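Emit:
{"method": "jog_arm", "body": {"rows": [[[100,4,-9,0,0.9,-0.6,-0.7],[100,3,-8,0,0,0,0],[100,0,0,20,0,0,0],[100,0,0,20,0,0,0],[100,0,0,12,0,0,0],[100,0,0,4,0,0,0],[100,0,0,0,0,0,0],[100,0,0,0,0,0,0]]]}}

```text
time_s: 4.1
ee_pos: [0.4627, 0.1802, 0.0311]
ee_rot: [0.007, 0.82, 0.572, 0.015]
force: [0.8, 0.9, 0.4]
opening: 0.0518
```

```bash
python3 -c "
from h import *
plan(.450,.172,.012,-.361)
overlay('scene',[],'pics/a3.png',(290,450,60,220),3.6)"
```

```text
t 4.1 pos [0.4627 0.1802 0.0311] F [0.8 0.9 0.4] op 0.0518
shift mm (tool now) [-12.4  -9.6  18.6] (tool target) [-12.2  -9.   19.1] turn deg [ 1.64 -0.91  0.48]
```

View pics/a3.png

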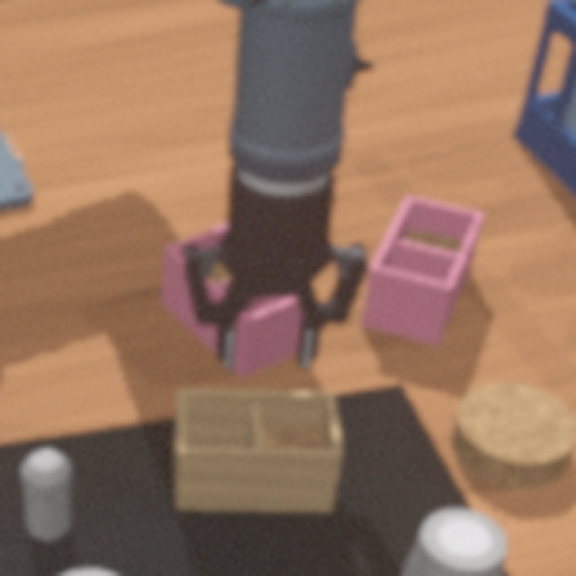

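Emit:
{"method": "jog_arm", "body": {"rows": [[[100,-6,0,0,1.5,-0.9,0.4],[100,-5,0,0,0.8,0,0],[100,-3,0,0,0,0,0],[100,0,0,10,0,0,0],[100,0,0,8,0,0,0],[100,0,0,4,0,0,0],[100,0,0,0,0,0,0],[100,0,0,0,0,0,0]]]}}

```text
time_s: 4.82
ee_pos: [0.4599, 0.1674, 0.0111]
ee_rot: [-0.003, 0.822, 0.569, 0.0]
force: [-0.9, -0.3, -0.0]
opening: 0.0518
```

```bash
python3 -c "
from h import *
plan(.457,.169,.012,-.361)"
```

```text
t 4.82 pos [0.4599 0.1674 0.0111] F [-0.9 -0.3 -0. ] op 0.0518
shift mm (tool now) [ 0.5 -3.3 -0.9] (tool target) [ 0.5 -3.3 -0.9] turn deg [-0.3  -0.26  0.09]
```

Emit:
{"method": "jog_arm", "body": {"rows": [[[100,0,8,0,0,0,0],[100,0,8,0,0,0,0],[100,0,8,0,0,0,0],[100,0,8,0,0,0,0],[100,0,8,0,0,0,0],[100,0,8,0,0,0,0],[100,0,8,0,0,0,0],[100,0,8,0,0,0,0]]]}}

```text
time_s: 5.48
ee_pos: [0.5227, 0.1436, 0.0102]
ee_rot: [-0.005, 0.822, 0.57, -0.002]
force: [-2.2, 1.5, 2.3]
opening: 0.0517
```

```bash
cat > st.py <<'E'
from h import *
import sys
O=np.array([.6862,-.0406]);w=-.1278;X=np.array([np.cos(w),np.sin(w)]);Y=np.array([-np.sin(w),np.cos(w)])
def where(n,gap,p0,tag):
    D={c:r.capture(c) for c in('top','scene')};obs=[]
    for c in D:
        u=proj(np.array([[p0[0],p0[1],.03]]),D[c])[0]
        o=pick(r.silhouettes(c,n),u)
        if o and np.hypot(*(np.array(o['xy'])-u))<30: obs.append((o['mask'].astype(float),D[c]))
    if obs:
        ya=n=='caddy'
        P=[fit(n,[m],p0,ya) for m in obs]+[fit(n,obs,p0,ya)]
        for p,f in P:
            d=p[:2]-O-gap*Y; print(n,np.round(p,4),'gapframe',np.round([d@X,d@Y],4),'yaw rel',round(p[2]-w,3) if ya else '',round(f,2))
        e=r.sense()['ee_pos'][:2]-O-gap*Y; print('tcp in gapframe',e@X,e@Y)
        p=P[-1][0]; p=p if ya else [*p,0]
        overlay('top',[(n,p,(255,0,255)),('rail',(*O,w),(0,0,255))],f'pics/{tag}t.png',(205,440,130,260),3)
        overlay('scene',[(n,p,(255,0,255)),('rail',(*O,w),(0,0,255))],f'pics/{tag}s.png',(170,450,130,290),2.8)
E
python3 -c "
from st import *
plan(.5203,.1453,.012,-.361)
where('caddy',.132,[.545,.136,-.361],'b')"
```

```text
t 5.48 pos [0.5227 0.1436 0.0102] F [-2.2  1.5  2.3] op 0.0517
shift mm (tool now) [ 0.7 -2.8 -1.7] (tool target) [ 0.7 -2.8 -1.8] turn deg [-0.59 -0.19  0.15]
caddy [ 0.5535  0.0392 -0.0815] gapframe [-0.1417 -0.0698] yaw rel 0.046 5.29
caddy [ 0.5685  0.1275 -0.3637] gapframe [-0.1382  0.0198] yaw rel -0.236 0.04
caddy [ 0.5676  0.1288 -0.3789] gapframe [-0.1392  0.0209] yaw rel -0.251 5.44
tcp in gapframe -0.18587838692290226 0.029914711908892933
```

View pics/bs.png

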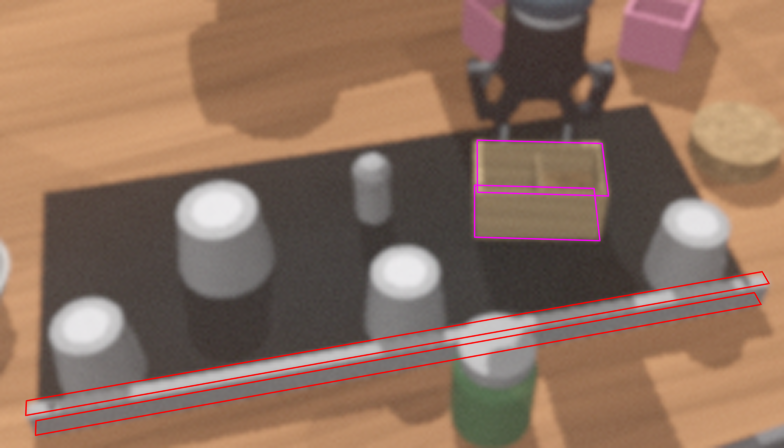

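Emit:
{"method": "jog_arm", "body": {"rows": [[[100,0,8,-0.5,0,0,0],[100,0,8,-0.5,0,0,0],[100,0,8,-0.5,0,0,0],[100,0,8,-0.5,0,0,0],[100,0,8,-0.5,0,0,0],[100,0,8,-0.5,0,0,0],[100,0,5,0,0,0,0],[100,0,3,0,0,0,0]]]}}

```text
time_s: 6.45
ee_pos: [0.5773, 0.1229, 0.0119]
ee_rot: [-0.006, 0.821, 0.57, -0.003]
force: [-0.3, 0.2, -1.1]
opening: 0.0518
```

```bash
python3 -c "
from st import *
plan(.5203,.1453,.012,w)
where('caddy',.132,[.618,.108,-.361],'c')"
```

```text
t 6.45 pos [0.5773 0.1229 0.0119] F [-0.3  0.2 -1.1] op 0.0518
shift mm (tool now) [  1.  -61.2   0.7] (tool target) [ 14.9 -59.4  -0.1] turn deg [ -0.74  -0.21 -13.12]
caddy [0.6137 0.0191 0.1995] gapframe [-0.0796 -0.082 ] yaw rel 0.327 5.19
caddy [ 0.6208  0.1076 -0.3419] gapframe [-0.0838  0.0066] yaw rel -0.214 0.02
caddy [ 0.62    0.1043 -0.3478] gapframe [-0.0842  0.0032] yaw rel -0.22 5.38
tcp in gapframe -0.12981182734651023 0.016607993918073553
```

View pics/cs.png

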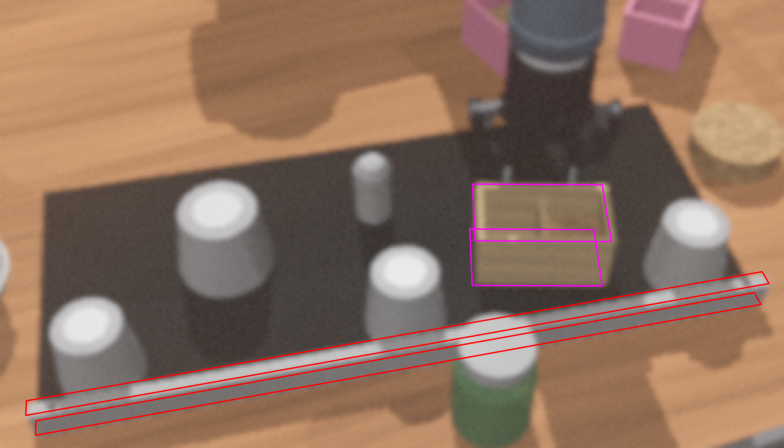

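Emit:
{"method": "jog_arm", "body": {"rows": [[[100,-1,1,0,-0.7,0,-3],[100,-1,1,0,0,0,-3],[100,-1,1,0,0,0,-3],[100,-1,1,0,0,0,-3],[100,0,1,0,0,0,-1],[100,0,3,0,0,0,0],[100,0,4,0,0,0,0],[100,0,3,0,0,0,0]]]}}

```text
time_s: 7.42
ee_pos: [0.5854, 0.1183, 0.0123]
ee_rot: [-0.002, 0.748, 0.664, -0.001]
force: [-1.3, -0.3, 0.1]
opening: 0.052
```

```bash
python3 -c "
from st import *
plan(.5203,.1453,.012,w)
where('caddy',.132,[.633,.105,-.2],'d')"
```

```text
t 7.42 pos [0.5854 0.1183 0.0123] F [-1.3 -0.3  0.1] op 0.052
shift mm (tool now) [ 19.  -67.9   0.7] (tool target) [ 18.5 -68.    0.3] turn deg [-0.32 -0.07  0.47]
caddy [ 0.634   0.1078 -0.2334] gapframe [-0.0707  0.0085] yaw rel -0.106 0.05
caddy [ 0.634   0.1078 -0.2334] gapframe [-0.0707  0.0085] yaw rel -0.106 0.05
tcp in gapframe -0.11995849521397087 0.012809415549287145
```

View pics/ds.png

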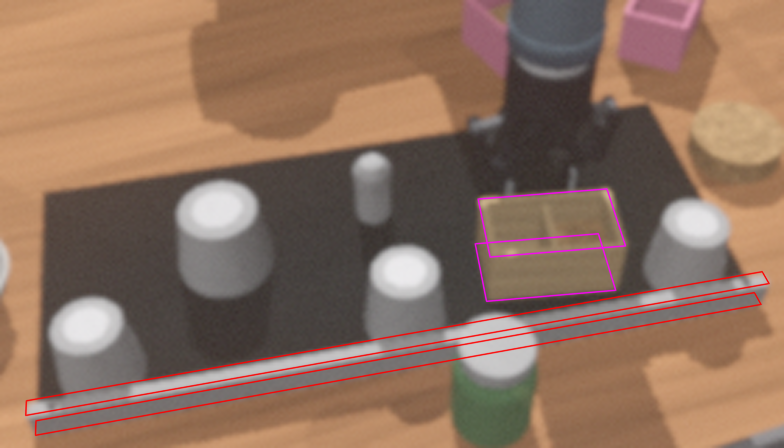

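Emit:
{"method": "jog_arm", "body": {"rows": [[[100,0,5,0,-0.3,0,0.4],[100,0,5,0,0,0,0],[100,0,5,0,0,0,0],[100,0,5,0,0,0,0],[100,0,5,0,0,0,0],[100,0,4,0,0,0,0],[100,0,3,0,0,0,0],[100,0,0,0,0,0,0]]]}}

```text
time_s: 8.38
ee_pos: [0.619, 0.1141, 0.0121]
ee_rot: [-0.001, 0.751, 0.661, -0.0]
force: [-1.7, -0.9, 0.2]
opening: 0.0521
```

```bash
python3 -c "
from st import *
plan(.5203,.1453,.012,w)
where('caddy',.132,[.66,.105,-.14],'e')"
```

```text
t 8.38 pos [0.619  0.1141 0.0121] F [-1.7 -0.9  0.2] op 0.0521
shift mm (tool now) [  18.4 -101.8    0.4] (tool target) [ 1.830e+01 -1.018e+02  1.000e-01] turn deg [-0.15 -0.07  0.05]
caddy [0.662  0.044  0.2385] gapframe [-0.0348 -0.0512] yaw rel 0.366 11.46
caddy [ 0.6582  0.1114 -0.1577] gapframe [-0.0472  0.0152] yaw rel -0.03 0.1
caddy [0.6611 0.103  0.0922] gapframe [-0.0432  0.0072] yaw rel 0.22 11.8
tcp in gapframe -0.08712270214234806 0.012927795391841572
```

View pics/es.png

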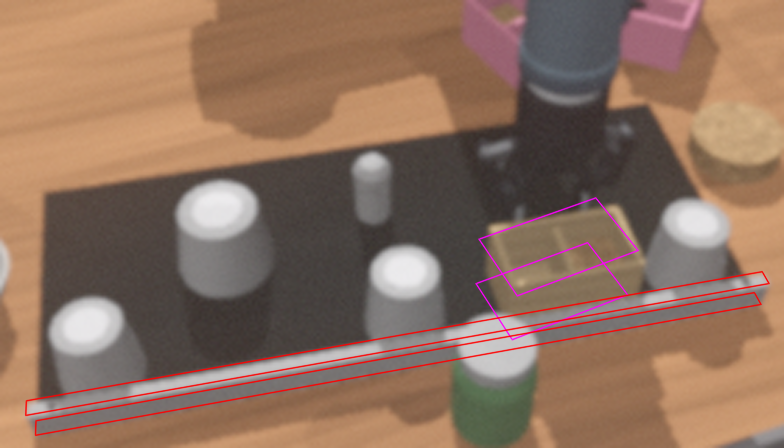

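Emit:
{"method": "jog_arm", "body": {"rows": [[[100,0,2,0,0,0,0],[100,0,2,0,0,0,0],[100,0,2,0,0,0,0],[100,0,2,0,0,0,0],[100,0,0,0,0,0,0],[100,0,0,0,0,0,0],[100,0,0,0,0,0,0],[100,0,0,0,0,0,0]]]}}

```text
time_s: 9.35
ee_pos: [0.6248, 0.1135, 0.0121]
ee_rot: [-0.003, 0.75, 0.661, -0.002]
force: [-1.3, 0.1, 0.3]
opening: 0.0519
```

```bash
python3 -c "
from st import *
plan(.619,.1141,.012,w)
ps=[('caddy',(*(O+.132*Y-.036*X+.012*Y),w),(255,0,255)),('rail',(*O,w),(0,0,255))]
overlay('scene',ps,'pics/f.png',(310,450,140,260),5)"
```

```text
t 9.35 pos [0.6248 0.1135 0.0121] F [-1.3  0.1  0.3] op 0.0519
shift mm (tool now) [-0.2 -5.8  0.2] (tool target) [-0.2 -5.8  0.1] turn deg [-0.36 -0.05  0.09]
```

View pics/f.png

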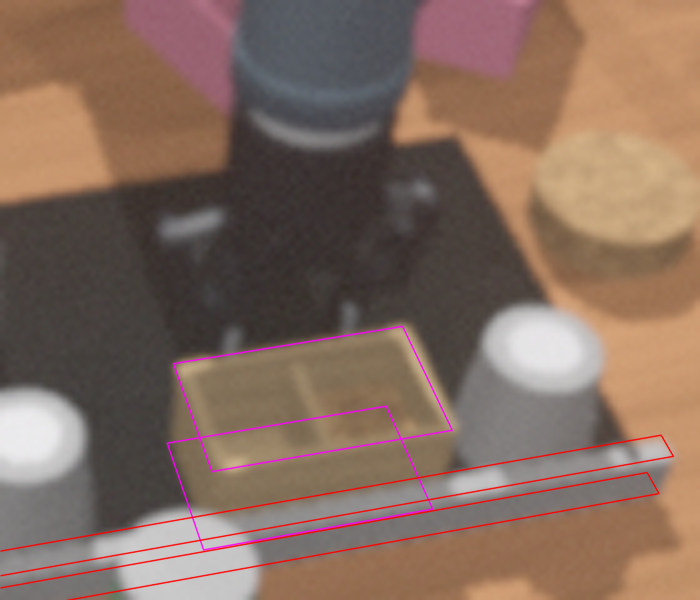

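Emit:
{"method": "jog_arm", "body": {"rows": [[[100,0,2,0,0,0,0],[100,0,2,0,0,0,0],[100,0,2,0,0,0,0],[100,0,0,0,0,0,0],[100,0,0,0,0,0,0],[100,0,0,0,0,0,0],[100,0,0,0,0,0,0],[100,0,0,0,0,0,0]]]}}

```text
time_s: 10.07
ee_pos: [0.6269, 0.1134, 0.0119]
ee_rot: [-0.006, 0.75, 0.661, -0.005]
force: [-1.4, 0.1, 2.0]
opening: 0.0525
```

```bash
python3 -c "
from st import *
plan(.619,.1141,.012,w)
ps=[('caddy',(*(O+.132*Y-.035*X+.013*Y),w),(255,0,255))]
overlay('scene',ps,'pics/g.png',(310,450,140,260),5)
overlay('top',[('rail',(*O,w),(0,0,255))],'pics/gt.png',(205,345,120,240),5)"
```

```text
t 10.07 pos [0.6269 0.1134 0.0119] F [-1.4  0.1  2. ] op 0.0525
shift mm (tool now) [-0.3 -8.   0. ] (tool target) [-0.3 -8.  -0.1] turn deg [-0.86 -0.03  0.07]
```

View pics/g.png

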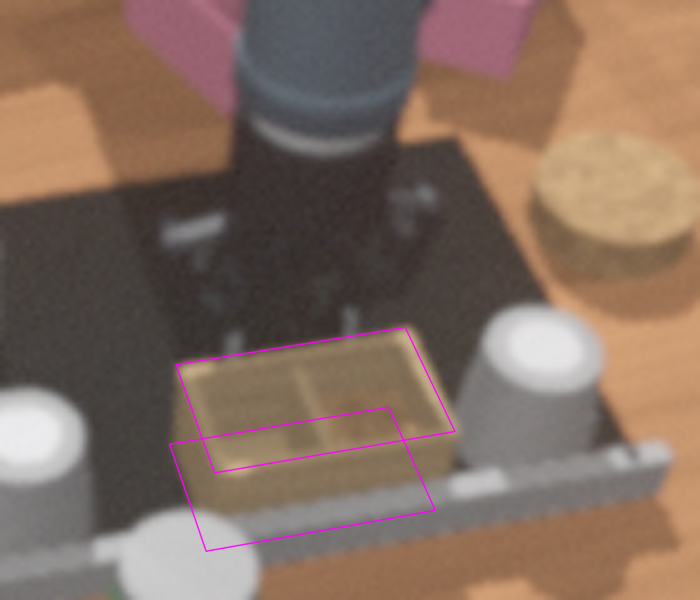

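View pics/gt.png

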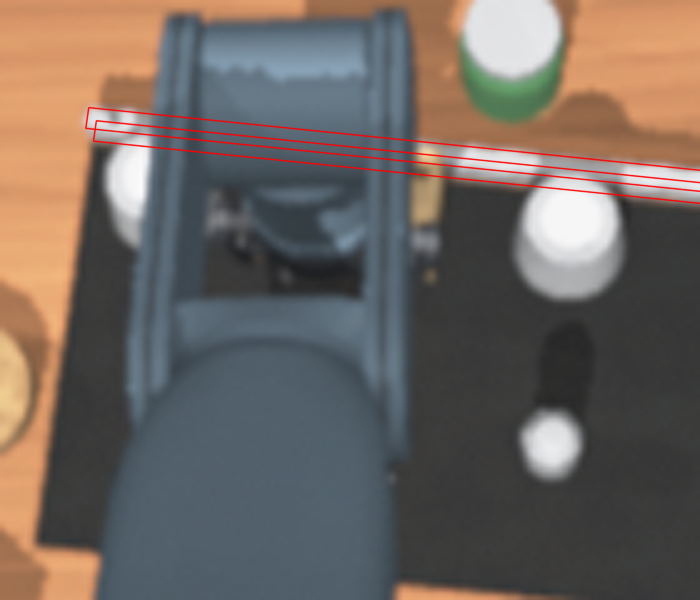

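Emit:
{"method": "jog_arm", "body": {"rows": [[[100,0,0,0,-0.8,0,0],[100,0,0,0,0,0,0],[100,0,2,0,0,0,0],[100,0,2,0,0,0,0],[100,0,2,0,0,0,0],[100,0,3,0,0,0,0],[100,0,3,0,0,0,0],[100,0,3,0,0,0,0]]]}}

```text
time_s: 10.83
ee_pos: [0.6264, 0.1134, 0.0117]
ee_rot: [-0.01, 0.75, 0.661, -0.01]
force: [-11.4, 0.2, 7.6]
opening: 0.0525
```

```bash
python3 -c "
from st import *
plan(.619,.1141,.012,w)"
```

```text
t 10.83 pos [0.6264 0.1134 0.0117] F [-11.4   0.2   7.6] op 0.0525
shift mm (tool now) [-0.2 -7.4 -0.1] (tool target) [-0.2 -7.4 -0.3] turn deg [-1.66  0.12  0.12]
```

Emit:
{"method": "jog_arm", "body": {"rows": [[[100,0,-4,0,0,0,0],[100,0,-8,0,-0.8,0,0],[100,0,-15,0,-0.8,0,0],[100,0,-20,-5,0,0,0],[100,0,-15,-20,0,0,0],[100,0,0,-40,0,0,0],[100,0,0,-40,0,0,0],[100,0,0,-20,0,0,0]]]}}

```text
time_s: 11.5
ee_pos: [0.5606, 0.1207, 0.1348]
ee_rot: [0.0, 0.75, 0.661, -0.002]
force: [1.8, 0.2, 0.4]
opening: 0.0519
```

```bash
python3 -c "
from st import *
plan(.461,-.1613,.15,w)"
```

```text
t 11.5 pos [0.5606 0.1207 0.1348] F [1.8 0.2 0.4] op 0.0519
shift mm (tool now) [-292.4  -63.5  -13.9] (tool target) [-292.4  -62.9  -15.2] turn deg [-0.17  0.22  0.11]
```

Emit:
{"method": "jog_arm", "body": {"rows": [[[100,-33,-8,-5,0,0,0],[100,-33,-8,-3,0,0,0],[100,-33,-8,0,0,0,0],[100,-33,-8,0,0,0,0],[100,-33,-8,0,0,0,0],[100,-33,-8,0,0,0,0],[100,-33,-8,0,0,0,0],[100,-30,-6,0,0,0,0]]]}}

```text
time_s: 12.17
ee_pos: [0.4768, -0.1366, 0.1549]
ee_rot: [0.015, 0.746, 0.666, 0.01]
force: [0.1, 0.7, 0.2]
opening: 0.0522
```

```bash
python3 -c "
from st import *
plan(.461,-.1613,.012,w)"
```

```text
t 12.17 pos [ 0.4768 -0.1366  0.1549] F [0.1 0.7 0.2] op 0.0522
shift mm (tool now) [-25.4 -18.  142.5] (tool target) [-26.5 -12.5 142.9] turn deg [2.04 0.33 0.85]
```

Emit:
{"method": "jog_arm", "body": {"rows": [[[100,-10,-7,0,2,0,0.8],[100,-8,-4,5,0,0,0],[100,-4,-3,25,0,0,0],[100,-2,0,30,0,0,0],[100,0,0,30,0,0,0],[100,0,0,20,0,0,0],[100,0,0,8,0,0,0],[100,0,0,0,0,0,0]]]}}

```text
time_s: 12.83
ee_pos: [0.4653, -0.1768, 0.0382]
ee_rot: [0.016, 0.755, 0.656, -0.0]
force: [0.3, 0.0, 0.1]
opening: 0.0519
```

```bash
python3 -c "
from st import *
plan(.461,-.1613,.012,w)"
```

```text
t 12.83 pos [ 0.4653 -0.1768  0.0382] F [0.3 0.  0.1] op 0.0519
shift mm (tool now) [15.2 -7.  25.7] (tool target) [14.8 -6.2 26.2] turn deg [ 1.32  1.19 -0.66]
```

Emit:
{"method": "jog_arm", "body": {"rows": [[[100,8,-4,4,1.3,1.2,-0.6],[100,5,-2,8,0,0,0],[100,2,0,8,0,0,0],[100,0,0,4,0,0,0],[100,0,0,2,0,0,0],[100,0,0,0,0,0,0],[100,0,0,0,0,0,0],[100,0,0,0,0,0,0]]]}}

```text
time_s: 13.5
ee_pos: [0.4654, -0.1611, 0.014]
ee_rot: [0.003, 0.75, 0.661, 0.002]
force: [-0.3, 1.2, 0.1]
opening: 0.052
```

```bash
python3 -c "
from st import *
plan(.461,-.1613,.012,w)
where('tumbler',-.132,[.5287,-.17,0],'h')
overlay('top',[('rail',(*O,w),(0,0,255)),('caddy',(*(O+.132*Y-.036*X+.013*Y),w),(255,0,255))],'pics/h2.png',(205,440,130,300),3)"
```

```text
t 13.5 pos [ 0.4654 -0.1611  0.014 ] F [-0.3  1.2  0.1] op 0.052
shift mm (tool now) [-0.8 -4.3  2. ] (tool target) [-0.8 -4.3  2. ] turn deg [0.4  0.1  0.12]
tumbler [ 0.5283 -0.1706] gapframe [-0.14   -0.0171] yaw rel  0.04
tumbler [ 0.5283 -0.1706] gapframe [-0.14   -0.0171] yaw rel  0.04
tcp in gapframe -0.20371762137927504 -0.015692984834690515
```

View pics/hs.png

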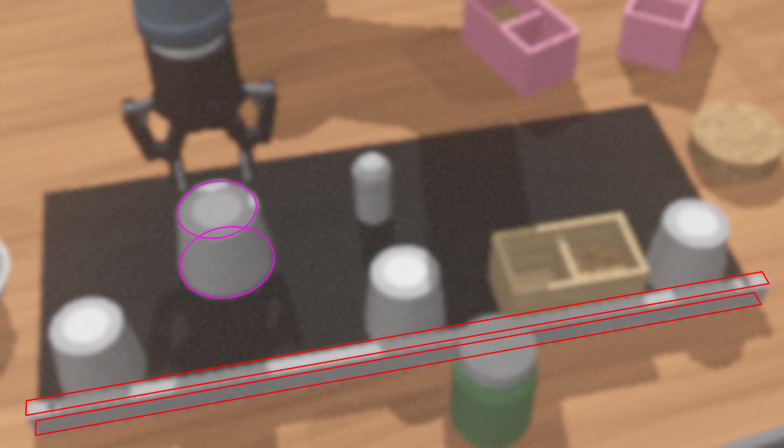

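View pics/h2.png

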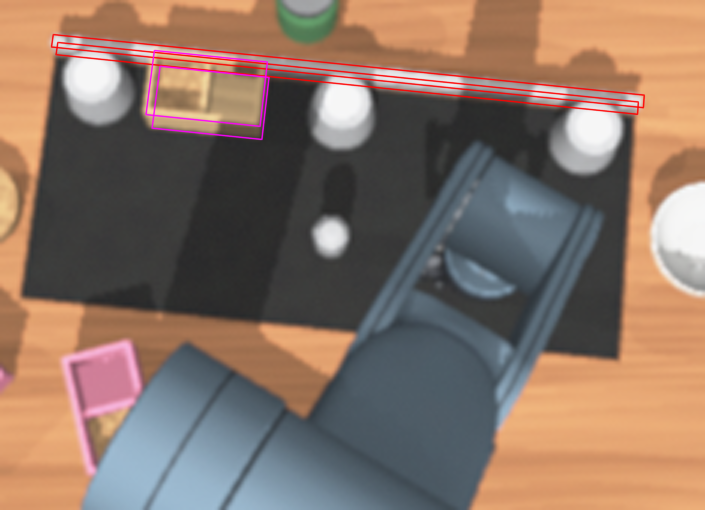

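Emit:
{"method": "jog_arm", "body": {"rows": [[[100,0,7,0,0.3,0,0],[100,0,7,0,0,0,0],[100,0,7,-0.3,0,0,0],[100,0,7,-0.3,0,0,0],[100,0,7,-0.3,0,0,0],[100,0,7,-0.3,0,0,0],[100,0,7,-0.3,0,0,0],[100,0,7,-0.3,0,0,0]]]}}

```text
time_s: 14.52
ee_pos: [0.5246, -0.1681, 0.015]
ee_rot: [-0.001, 0.75, 0.661, -0.001]
force: [-1.3, -0.4, -0.5]
opening: 0.0516
```

```bash
python3 -c "
from st import *
plan(.461,-.1613,.012,w)
where('tumbler',-.132,[.56,-.17,0],'i')"
```

```text
t 14.52 pos [ 0.5246 -0.1681  0.015 ] F [-1.3 -0.4 -0.5] op 0.0516
shift mm (tool now) [ -1.2 -63.9   3.1] (tool target) [ -1.3 -63.9   3. ] turn deg [-0.16  0.03  0.09]
tumbler [ 0.5638 -0.1744] gapframe [-0.1043 -0.0163] yaw rel  0.05
tumbler [ 0.5638 -0.1744] gapframe [-0.1043 -0.0163] yaw rel  0.05
tcp in gapframe -0.14434273978322174 -0.015198939205777426
```

View pics/is.png

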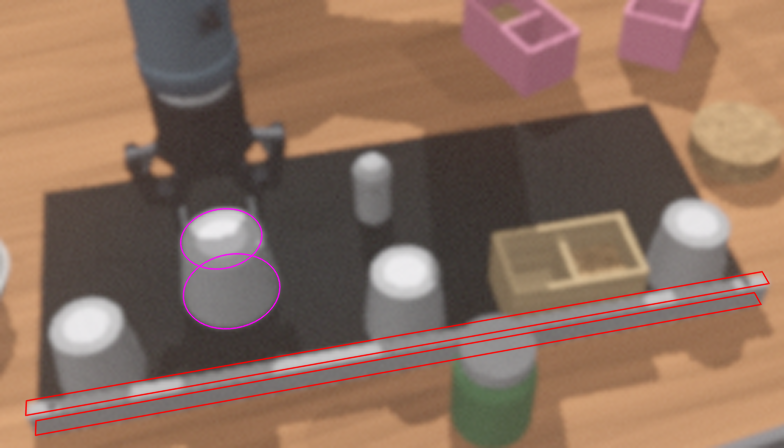

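Emit:
{"method": "jog_arm", "body": {"rows": [[[100,1,7,0.5,0,0,0],[100,1,7,0.5,0,0,0],[100,1,7,0,0,0,0],[100,1,7,0,0,0,0],[100,1,7,0,0,0,0],[100,1,7,0,0,0,0],[100,0,5,0,0,0,0],[100,0,3,0,0,0,0]]]}}

```text
time_s: 15.48
ee_pos: [0.5762, -0.1679, 0.0143]
ee_rot: [-0.002, 0.75, 0.661, -0.002]
force: [-3.9, 0.8, 3.2]
opening: 0.052
```

```bash
python3 -c "
from st import *
plan(.461,-.1613,.012,w)
where('tumbler',-.132,[.61,-.175,0],'j')"
```

```text
t 15.48 pos [ 0.5762 -0.1679  0.0143] F [-3.9  0.8  3.2] op 0.052
shift mm (tool now) [  -8.  -115.1    3. ] (tool target) [  -8.2 -115.1    2.3] turn deg [-0.38  0.02  0.06]
tumbler [ 0.6136 -0.1746] gapframe [-0.0549 -0.0101] yaw rel  0.07
tumbler [ 0.6136 -0.1746] gapframe [-0.0549 -0.0101] yaw rel  0.07
tcp in gapframe -0.09331957972797181 -0.008341455997166397
```

View pics/js.png

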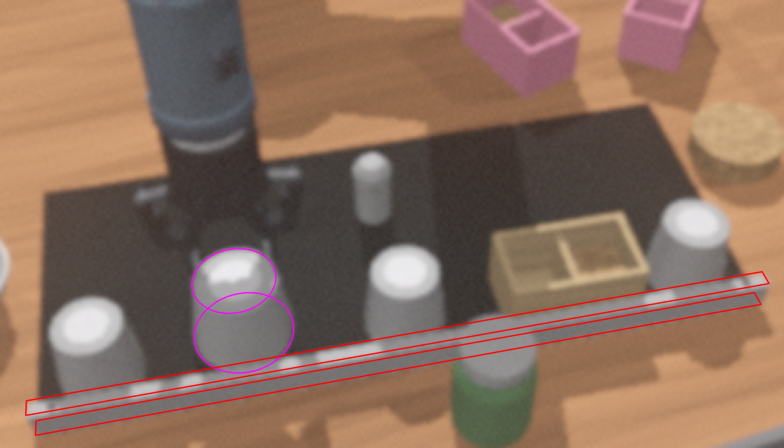

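Around 5–10 mm to go. I'll push gently, with the last rows still pushing so the force shows.

Emit:
{"method": "jog_arm", "body": {"rows": [[[100,0,2,0,-0.3,0,0],[100,0,2,0,0,0,0],[100,0,2,0,0,0,0],[100,0,2,0,0,0,0],[100,0,2,0,0,0,0],[100,0,2,0,0,0,0],[100,0,2,0,0,0,0],[100,0,2,0,0,0,0]]]}}

```text
time_s: 16.45
ee_pos: [0.5896, -0.1696, 0.014]
ee_rot: [-0.002, 0.751, 0.66, -0.002]
force: [-6.4, 1.2, 3.9]
opening: 0.0521
```

```bash
python3 -c "
from st import *
plan(.461,-.1613,.012,w)
where('tumbler',-.132,[.61,-.175,0],'k')"
```

```text
t 16.45 pos [ 0.5896 -0.1696  0.014 ] F [-6.4  1.2  3.9] op 0.0521
shift mm (tool now) [  -8.2 -128.6    2.7] (tool target) [  -8.2 -128.6    2. ] turn deg [-0.31 -0.04 -0.  ]
tumbler [ 0.6102 -0.1371] gapframe [-0.0631  0.0266] yaw rel  24.95
tumbler [ 0.6219 -0.1758] gapframe [-0.0466 -0.0103] yaw rel  0.17
tumbler [ 0.6288 -0.174 ] gapframe [-0.04   -0.0076] yaw rel  25.38
tcp in gapframe -0.07955502337057693 -0.00818760586987039
```

```bash
python3 -c "
from st import *
ps=[('tumbler',(*(O-.132*Y-.044*X-.0095*Y),0),(255,0,255)),('rail',(*O,w),(0,0,255))]
overlay('scene',ps,'pics/l.png',(180,320,160,280),5)"
```

```text
(no output)
```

View pics/l.png

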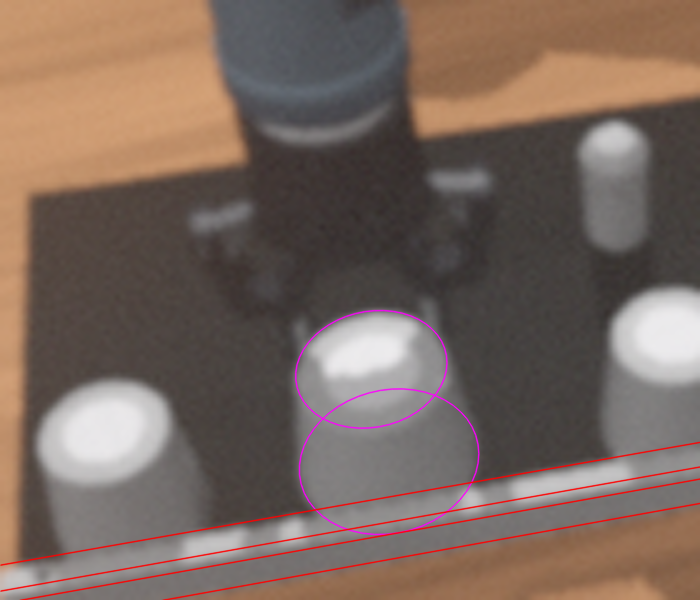

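Emit:
{"method": "jog_arm", "body": {"rows": [[[100,0,2,0,0,0,0],[100,0,2,0,0,0,0],[100,0,2,0,0,0,0],[100,0,2,0,0,0,0],[100,0,2,0,0,0,0],[100,0,2,0,0,0,0],[100,0,2,0,0,0,0],[100,0,2,0,0,0,0]]]}}

```text
time_s: 17.47
ee_pos: [0.5887, -0.1693, 0.014]
ee_rot: [-0.015, 0.75, 0.661, -0.012]
force: [-9.4, 1.3, 7.0]
opening: 0.052
```

```bash
python3 -c "
from st import *
plan(.461,-.1613,.012,w)
ps=[('tumbler',(*(O-.132*Y-.044*X-.0095*Y),0),(255,0,255)),('rail',(*O,w),(0,0,255))]
overlay('scene',ps,'pics/m.png',(180,320,160,280),5)"
```

```text
t 17.47 pos [ 0.5887 -0.1693  0.014 ] F [-9.4  1.3  7. ] op 0.052
shift mm (tool now) [  -8.2 -127.5    6.9] (tool target) [  -8.4 -127.6    2. ] turn deg [-2.21 -0.14  0.07]
```

View pics/m.png

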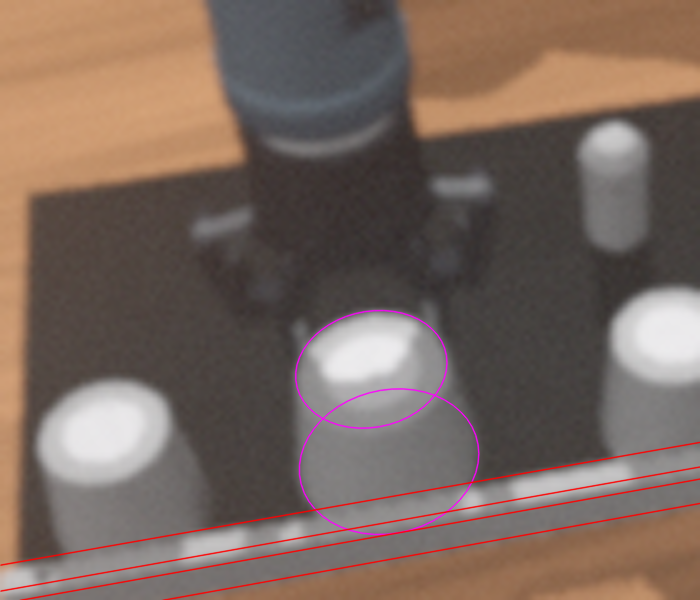

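Emit:
{"method": "jog_arm", "body": {"rows": [[[100,0,-4,0,0,0,0],[100,0,-8,0,-1,0,0],[100,0,-15,0,-1,0,0],[100,0,-25,0,0,0,0],[100,0,-25,-10,0,0,0],[100,0,-20,-30,0,0,0],[100,0,-20,-35,0,0,0],[100,0,-20,-35,0,0,0]]]}}

```text
time_s: 18.18
ee_pos: [0.4526, -0.1516, 0.1201]
ee_rot: [0.0, 0.751, 0.661, 0.003]
force: [0.6, -0.7, 1.4]
opening: 0.0522
```

Emit:
{"method": "jog_arm", "body": {"rows": [[[100,0,-30,-20,0,0,0],[100,0,-30,-20,0,0,0],[100,0,-30,-20,0,0,0],[100,0,-25,-10,0,0,0],[100,0,0,0,0,0,0],[100,0,0,0,0,0,0],[100,0,0,0,0,0,0],[100,0,0,0,0,0,0]]]}}

```text
time_s: 18.85
ee_pos: [0.3408, -0.1413, 0.2019]
ee_rot: [0.018, 0.751, 0.66, 0.008]
force: [0.7, -0.5, -0.2]
opening: 0.0521
```

```bash
python3 -c "
from st import *
where('tumbler',-.132,[.62,-.175,0],'n')
where('caddy',.132,[.665,.105,w],'o')
D={c:r.capture(c) for c in('top','scene')}
# bystanders
for n,u,p in(('cup_left',(237,157),(.6857,.225)),('cup_mid',(318,166),(.6475,-.0358)),('cup_right',(400,174),(.6186,-.298)),('shaker',(315,208),(.5116,-.0218))):
    o=pick(r.silhouettes('scene',n),proj(np.array([[*p,.03]]),D['scene'])[0])
    if o: print(n,o['xy'],fit('cup' if n[0]=='c' else n,[(o['mask'].astype(float),D['scene'])],[*p,0],False))
ps=[('tumbler',(*(O-.132*Y-.046*X-.0095*Y),0),(255,0,255)),('caddy',(*(O+.132*Y-.037*X+.014*Y),w),(255,0,255))]
overlay('top',ps,'pics/p.png',(205,440,130,260),3)
overlay('scene',ps,'pics/q.png',(170,450,130,290),2.8)
"
```

```text
tumbler [ 0.6266 -0.1759] gapframe [-0.0419 -0.0098] yaw rel  0.03
tumbler [ 0.6209 -0.176 ] gapframe [-0.0475 -0.0107] yaw rel  0.22
tumbler [ 0.6262 -0.1763] gapframe [-0.0422 -0.0102] yaw rel  0.26
tcp in gapframe -0.330302988651336 -0.011529818229542998
caddy [ 0.6715  0.1096 -0.1406] gapframe [-0.0337  0.0151] yaw rel -0.013 0.06
caddy [ 0.6715  0.1096 -0.1406] gapframe [-0.0337  0.0151] yaw rel -0.013 0.06
tcp in gapframe -0.3306253832249902 -0.2755815575655076
cup_left [415.0, 217.1] (array([0.68201337, 0.22771386]), np.float64(0.16222173986445745))
cup_mid [314.1, 235.5] (array([ 0.64800991, -0.03569905]), np.float64(0.1669078066009012))
cup_right [203.2, 255.3] (array([ 0.61522724, -0.29864059]), np.float64(0.20068506685989065))
shaker [302.3, 197.7] (array([ 0.5129848 , -0.02009566]), np.float64(0.1968681917211329))
```

View pics/p.png

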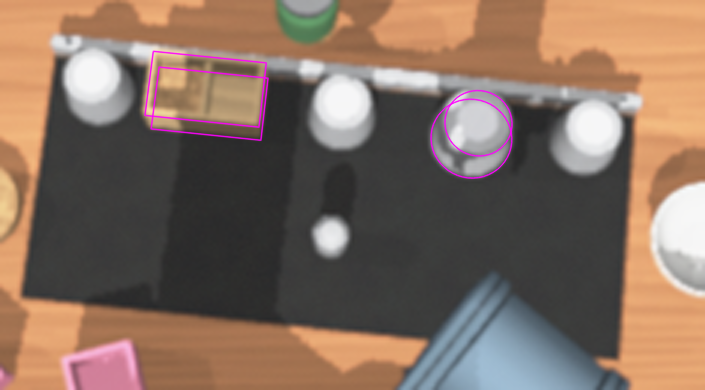

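View pics/q.png

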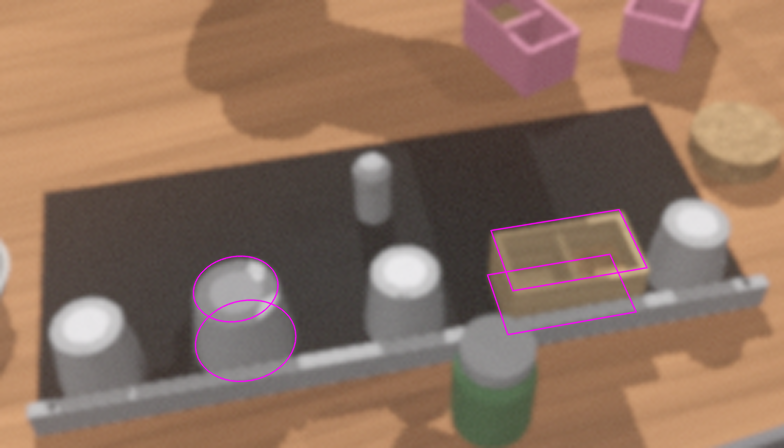

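```bash
python3 -c "
from rig import r
print(r.sense()['joint_velocities'].round(3)); print(r.sign_off())"
```

```text
[-0.002  0.    -0.001  0.001 -0.     0.001]
the job is handed in; nothing more can be done
None
```

I pushed both things into the gaps and handed the job in at about 20 s, with the arm clear and at rest. No verdict was reported. The caddy is in the left gap with its long side along the rail, and the tumbler is in the right gap. I pushed both with the half-open fingers, down near the table.

**Caddy:** Its centre is about 34–37 mm from the rail (35 mm is touching) and 15 mm off the gap's middle (limit 34 mm). It sits about 0.01 rad from parallel. At the end it took an 11 N push without moving further, against 1–2 N while sliding.

**Tumbler:** Its centre is about 10 mm off the gap's middle (limit 49 mm). It took a 9 N push at the end without moving further.

**Bystanders:** The three cups and the shaker fitted within about 2–3 mm of where the same camera had them at the start. I checked the coasters, bowl, jar and pink boxes only by eye in the final pictures; they look untouched.

**Where the checks disagreed:**
- **Tumbler distance:** The two cameras put the tumbler's centre at 42 and 47.5 mm from the rail, either side of the 44 mm that means touching. In the second view the rail partly hides it.
- **Rail position:** My estimate of the rail's position is only good to 2–4 mm.
- **Contact:** Contact with the rail therefore rests mainly on the pushes stopping dead.

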